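Tuck a splash guard under the drainer apron and hold it down

TASK

Pick up the blue L-shaped splash guard by its upstand, turn it square to the drainer, and slide the front edge of its foot about 25 mm in under the red-lined lip of the steel apron, centred along the lip, without lifting the apron. Then press the guard firmly down (about 10 N) so its foot lies flat on the grey bed plate while its adhesive takes, and finish while still gripping it and pressing: do not let go. Leave everything else where it stands.

Things in the scene. Friction and masses are not known exactly. Their poses are not given: they have to be found in the camera images.
- guard_grip (a point): Splash guard: loose rigid L-section, about 280 g, starts standing on its foot. Blue upstand 8 mm thick, 160 mm long, top 60 mm above the guard's underside. Aluminium foot 4 mm thick, 160 mm long. Point: middle of the upstand's length and thickness, 40 mm above the underside. Axes: x towards the foot's free edge (64 mm ahead), y along the length, z up.
- guard_tip (a point): Middle of the foot's free front edge, on the guard's underside (64 mm ahead of and 40 mm below guard_grip). Same axes.
- bed_point (a point): Point on the top of the fixed drainer's grey bed plate (6 mm above the worktop), straight below the middle of the steel apron's lip. Axes: x in under the apron (away from the robot), y along the lip, z up. Plate 240 mm long in y, from 75 mm before to 140 mm beyond this point. A 40 mm high block stands on it from 116 to 140 mm in; before that, the space under the apron is empty.
- apron (a joint): Angle of the steel apron (rad): 0 at rest, growing as its red-lined lip is lifted (0.01 = 1.1 mm at the lip). Apron 200 mm along the lip, 3 mm thick, 150 g, on a loose hinge 110 mm behind the lip: it lifts at a touch from below. At rest its underside is 10 mm above the plate at the lip, 21 mm at the hinge.
- guard: The same splash guard; origin under the upstand's middle on the underside, 40 mm below guard_grip; same axes.
- drainer: The same drainer with its apron; origin on the worktop 6 mm below bed_point; same axes.
- sugar_jar_mark (a point): Bystander: jar with a red cap and pale label, 64 mm across, 100 mm tall; point at its middle.
- tumbler_mark (a point): Bystander: white ceramic cup without handle, 68 mm across, 90 mm tall; point at its middle.
- mug_mark (a point): Bystander: blue ceramic mug, 80 mm across, 90 mm tall; point at its middle.
- soap_mark (a point): Bystander: green bottle, 60 mm across, 190 mm tall; point at its middle.
- spatula_mark (a point): Bystander: orange-handled spatula lying flat; point near its middle.
- spoon_mark (a point): Bystander: spoon lying flat; point near its middle.

How it is judged:
By the outcome, as a careful person would: the job done as asked, in the order asked, and still so for the second after the job is handed in, while the arm keeps its last pose, push and grip.
It also fails if it takes over 40 s, if anything falls off the work surface, if the arm or the gripper's body presses on something with over 40 N, if the wrist force passes 120 N, or if a joint passes its speed limit or range.

ROBOT

A 6-joint arm with a two-finger parallel gripper is mounted at the origin on the work surface. World frame = base frame: x ahead of the robot, y to its left, z up, the work surface at z = 0. Lengths are in m, angles in degrees, forces in N, time in s.
With the tool pointing down it reaches from about 0.35 to 0.725 m from the base axis. Payload 6 kg.
Tool frame: the origin (TCP) lies midway between the tips of the shut fingers; the grasp point (between the pads) lies 19 mm behind it (grasp_offset is the distance from the TCP to the grasp point, in m); z points along the fingers, y is the direction in which the jaws open and shut (so a half turn about z gives the same grasp; the last joint's range is limited). The gripper opens to 85 mm and grips with 20 to 120 N. Pads are 22 mm wide; open, the fingers measure 114 mm over their backs; the gripper's body (76 mm by 85 mm) begins 54 mm behind the grasp point. The pads swing forward as they close: fully open they stand 13 mm farther back than shut.
Start: joints at [83.749, 2.303, 4.859, 0, -92.561, -19.12], TCP at [0.257, 0.542, 0.231] pointing down, gripper open.
Joint ranges: [-146.85, 146.85], [-73.84, 115.35], [-62.03, 85.46], [-188.31, 113.3], [-161.28, -10.13], [-171.36, 171.36]. Speed limits (degrees/s): [147.25, 147.25, 172.46, 180, 180, 180].

INTERFACE

Orientations are given as a 3x3 rotation matrix whose columns are the frame's x, y, z axes.
In Python, from rig import get_obs, capture, hand_in, find_in, place_of, grasp_offset gives the robot as it stands.
- The arm moves only by the tool move_arm, never from a script. Its argument "plan" is a list of rows, each a list of 3 entries, a list of its own where there are three numbers: the finger opening in mm, from 0 to 85.4, then the shift along the tool's x, y, z in mm, then the turn, a rotation vector about the tool's x, y, z in rad. In form: [[grip, [tx, ty, tz], [wx, wy, wz]], ...]. A call has exactly 5 rows; each row shifts and turns the commanded pose from where the row before left it, along the tool's axes as they then stand; what a row does not reach is not made up. A row lasts 1/12 s, in which the tool goes at most 41.7 mm and 7.16 degrees, less where a joint would pass 70% of its speed; a pose out of reach is approached as far as the arm can. A call with a gripper value outside its range is refused whole. The fingers move at their own pace and stop on an object; the grip force is fixed at half the most. Time passes only in rows, so rows that do not move let the fingers close, or fill a call up. It gives the time, the measured TCP pose, the force and the opening at its end, in the units of the state.
- get_obs(): the state, without advancing time (a new reading comes with each control period).
- capture(name): name is "scene" or "top" or "wrist"; returns a dict with "color" (420x560x3 uint8, red, green, blue), "K" (3x3 intrinsics, pixels), "D" ([k1, k2, p1, p2, k3] as OpenCV has them; the pictures are not rectified), "R" (3x3) and "t" (3): a world point X has camera coordinates R X + t. Camera axes: x right, y down, z forward; pixel columns grow to the right and rows downward; lengths in m; the calibration is good to about 2 mm. A picture is of the moment at which its call begins. There is no depth.
- hand_in(): hands the job in, once; it reports no verdict.
Trained networks look in a picture, given as the dict that the camera call returned (one of the last four; its "shot" number tells which), for a name from the list of things; names that differ only in an ending like _2 or _b are one class to them, and where a whole thing is asked for, a point or a joint stands for the part that bears it (a point fixed in the world has none). Each returns a list of dicts, best first, with "score" (0 to 1); they miss things now and then, are a little off and sometimes report something else, mostly with a low value. They report only what shows in the picture. A call takes as long as a camera call.
- find_in(picture, target): "xy" ([column, row] in pixels, amid what is visible of it).
- place_of(picture, target): "xy" ([column, row] in pixels: a listed point, or the origin of a listed thing).
The state is a dict: "time_s": time; "joint_pos": joint angles; "joint_velocities": joint speeds; "effort": joint torques, N m; "tcp_pos": TCP position; "tool_rot": TCP orientation; "wrist_force": force on the tool from outside, world axes, zero at the start; "ft_torque": the same for the moment, N m; "width": opening from 0.0 (shut) to 1.0 (fully open).
Only numpy, scipy, OpenCV 4.12 (cv2) and the standard library are available. Lean on these libraries where they do the work, as an engineer would, in place of code of your own. Each camera call takes 0.05 s, during which the arm holds its last target.

## Working session

There is one attempt and no reset: what is moved stays moved. The work goes in short steps, Python scripts to look and compute and a tool call to move; the robot and the scene stay as the last step left them, time stands still between calls to the robot, and variables do not carry over. Pictures are saved under pics/ and viewed, and the job is handed in when it is done.

Besides the shell and the picture viewer there is one more tool, called after "Emit:" as a command line: name --argument value ..., lists and objects as JSON in quotes. move_arm: Moves the arm, as the interface text tells. Its arguments: {"type":"object","properties":{"plan":{"type":"array"}},"required":["plan"]}

```bash
mkdir -p pics; ls; python3 - <<'E'
from rig import *
import cv2
o=get_obs();print(o)
for n in ["scene","top","wrist"]:
    c=capture(n);cv2.imwrite(f"pics/a_{n}.png",c["color"][:,:,::-1])
    print(n,c["K"],c["D"],c["R"],c["t"],c["shot"])
    for t in ["guard_grip","guard_tip","bed_point","apron","guard","drainer","soap_mark","mug_mark","tumbler_mark","sugar_jar_mark","spatula_mark","spoon_mark"]:
        r=place_of(c,t); print(t,[(x["xy"],round(x["score"],2)) for x in r[:2]])
print(grasp_offset)
E
```

```text
pics
{'time_s': 0.0, 'joint_pos': array([ 8.37496614e+01,  2.33850546e+00,  4.80209041e+00, -2.78100824e-02,
       -9.25609393e+01, -1.91190908e+01]), 'joint_velocities': array([-0.04102979, -0.035533  , -0.06242676,  0.06263363,  0.01466065,
       -0.06836718]), 'effort': array([-1.35472851e-04, -3.68194771e+01,  3.47419703e+01,  6.93260998e+00,
       -5.23558076e-03, -8.43353291e-06]), 'tcp_pos': array([0.2568545 , 0.54187907, 0.23027383]), 'tool_rot': array([[ 9.03573175e-01, -4.28433277e-01, -6.67002427e-04],
       [-4.28433785e-01, -9.03571698e-01, -1.63626660e-03],
       [ 9.83465451e-05,  1.76425298e-03, -9.99998439e-01]]), 'wrist_force': array([-0.15800577,  0.30255631,  1.48755679]), 'ft_torque': array([-0.01529528, -0.01689063, -0.06060874]), 'width': 1.0044941091067183}
scene [[424.74652883   0.         281.47397172]
 [  0.         424.74652883 211.45797237]
 [  0.           0.           1.        ]] [-0.04853545  0.          0.          0.          0.        ] [[-0.83794356  0.54546774 -0.01776302]
 [ 0.36632792  0.5380283  -0.75916362]
 [-0.40454226 -0.64264336 -0.65065741]] [ 0.43459445 -0.13165614  1.3944881 ] 1
guard_grip [([372.1, 265.4], 0.98)]
guard_tip [([352.0, 289.3], 0.72), ([241.6, 212.9], 0.49)]
bed_point [([240.5, 215.5], 0.66)]Traceback (most recent call last):
  File "<stdin>", line 8, in <module>
ValueError: it knows: bed_point, drainer, guard, guard_grip, guard_tip, mug_mark, soap_mark, spatula_mark, spoon_mark, sugar_jar_mark, tumbler_mark
```

```bash
cat > h.py <<'E'
import numpy as np,cv2
def proj(c,X):
    X=np.atleast_2d(np.array(X,float))
    rv,_=cv2.Rodrigues(np.array(c["R"]))
    return cv2.projectPoints(X,rv,np.array(c["t"]),np.array(c["K"]),np.array(c["D"]))[0].reshape(-1,2)
def norm(c,xy):
    return cv2.undistortPoints(np.array([[xy]],float),np.array(c["K"]),np.array(c["D"])).reshape(2)
def ray(c,xy):
    n=norm(c,xy);R=np.array(c["R"]);d=R.T@np.array([n[0],n[1],1]);o=-R.T@np.array(c["t"]);return o,d/np.linalg.norm(d)
def tri(obs):
    A=np.zeros((3,3));b=np.zeros(3)
    rs=[ray(c,xy) for c,xy in obs]
    for o,d in rs:
        P=np.eye(3)-np.outer(d,d);A+=P;b+=P@o
    X=np.linalg.solve(A,b)
    return X,[np.linalg.norm((np.eye(3)-np.outer(d,d))@(X-o))*1000 for o,d in rs]
def atz(c,xy,z):
    o,d=ray(c,xy);return o+d*(z-o[2])/d[2]
E
python3 - <<'E'
from rig import *
from h import *
import pickle
cs={}
P={}
for n in ["scene","top","wrist"]:
    c=cs[n]=capture(n);cv2.imwrite(f"pics/b_{n}.png",c["color"][:,:,::-1])
    for t in ["guard_grip","guard_tip","bed_point","guard","drainer","soap_mark","mug_mark","tumbler_mark","sugar_jar_mark","spatula_mark","spoon_mark"]:
        r=place_of(c,t); print(n,t,[(x["xy"],round(x["score"],2)) for x in r[:3]])
        if r: P[n,t]=r[0]["xy"]
for t in set(k[1] for k in P):
    o=[(cs[n],P[n,t]) for n in ["scene","top"] if (n,t) in P]
    if len(o)>1:
        X,e=tri(o);print(t,X.round(4),np.round(e,1))
print(grasp_offset)
pickle.dump(cs,open("b.pkl","wb"))
E
```

```text
scene guard_grip [([372.8, 263.8], 0.96)]
scene guard_tip [([351.4, 292.1], 0.79), ([241.3, 139.4], 0.27)]
scene bed_point [([239.9, 213.3], 0.76)]
scene guard [([371.5, 275.4], 0.58), ([239.3, 218.7], 0.39)]
scene drainer [([240.7, 219.8], 0.57)]
scene soap_mark [([175.1, 141.2], 0.7)]
scene mug_mark [([238.9, 138.7], 0.88)]
scene tumbler_mark [([312.9, 346.7], 0.79)]
scene sugar_jar_mark [([254.7, 302.6], 0.94), ([409.2, 349.9], 0.69)]
scene spatula_mark [([283.1, 166.6], 0.85)]
scene spoon_mark [([411.3, 350.3], 0.74)]
top guard_grip [([187.5, 259.6], 0.62)]
top guard_tip [([189.7, 235.5], 0.73)]
top bed_point [([316.0, 205.1], 0.62), ([209.7, 156.8], 0.6)]
top guard [([192.1, 255.4], 0.62)]
top drainer [([317.0, 202.3], 0.58)]
top soap_mark [([441.7, 184.6], 0.59), ([317.4, 201.6], 0.4)]
top mug_mark [([433.4, 259.7], 0.93)]
top tumbler_mark [([151.7, 170.3], 0.65)]
top sugar_jar_mark [([208.9, 156.2], 0.58)]
top spatula_mark [([363.4, 279.8], 0.98)]
top spoon_mark [([124.3, 237.7], 0.6)]
wrist guard_grip []
wrist guard_tip []
wrist bed_point []
wrist guard []
wrist drainer []
wrist soap_mark []
wrist mug_mark []
wrist tumbler_mark []
wrist sugar_jar_mark []
wrist spatula_mark []
wrist spoon_mark []
guard_grip [0.4172 0.2582 0.0429] [2.5 2.5]
mug_mark [ 0.4012 -0.4575  0.0358] [0.8 0.8]
tumbler_mark [0.6785 0.3628 0.0512] [0.4 0.4]
spatula_mark [ 0.3452 -0.2565  0.0082] [0.1 0.1]
guard [0.4236 0.2573 0.0034] [4.5 4.5]
sugar_jar_mark [0.7184 0.196  0.0431] [1.2 1.2]
spoon_mark [ 0.4846  0.4613 -0.0069] [0.4 0.4]
drainer [ 0.5814 -0.1253 -0.014 ] [0.7 0.7]
soap_mark [ 0.619  -0.4748  0.0919] [4.7 4.7]
guard_tip [ 0.4872  0.2643 -0.0105] [0.2 0.2]
bed_point [ 0.5758 -0.1236  0.0094] [5.4 5.4]
0.0187
```

```bash
ls pics
```

```text
a_scene.png
b_scene.png
b_top.png
b_wrist.png
```

View pics/b_scene.png

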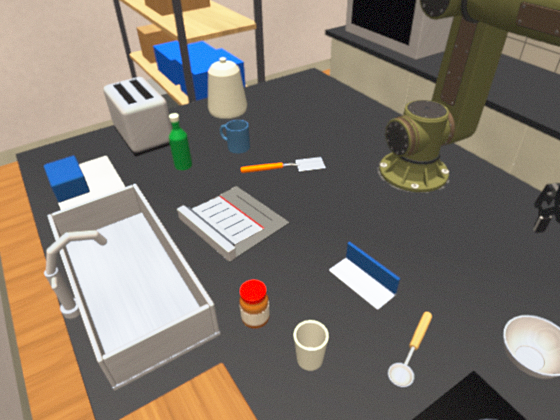

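View pics/b_top.png

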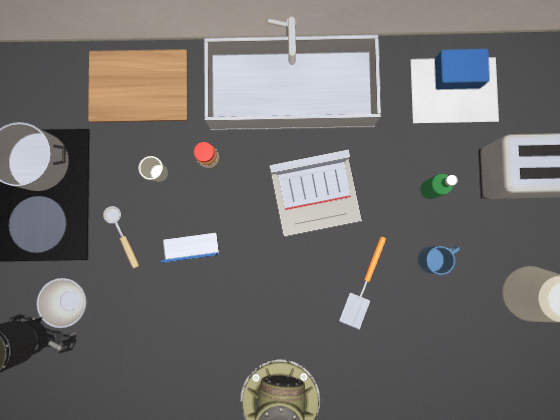

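View pics/b_wrist.png

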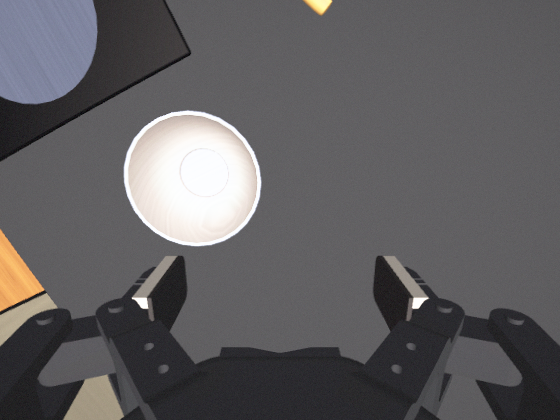

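```bash
python3 - <<'E'
import cv2
a=cv2.imread("pics/b_scene.png");t=cv2.imread("pics/b_top.png")
cv2.imwrite("pics/z1.png",cv2.resize(a[150:310,170:400],None,fx=3.4,fy=3.4,interpolation=2))
cv2.imwrite("pics/z2.png",cv2.resize(t[130:300,140:370],None,fx=3.4,fy=3.4,interpolation=2))
E
```

```text
(no output)
```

View pics/z1.png

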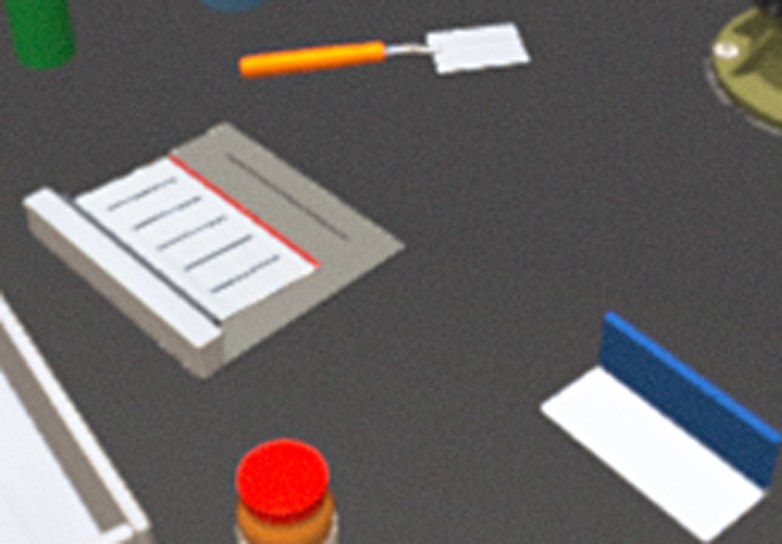

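View pics/z2.png

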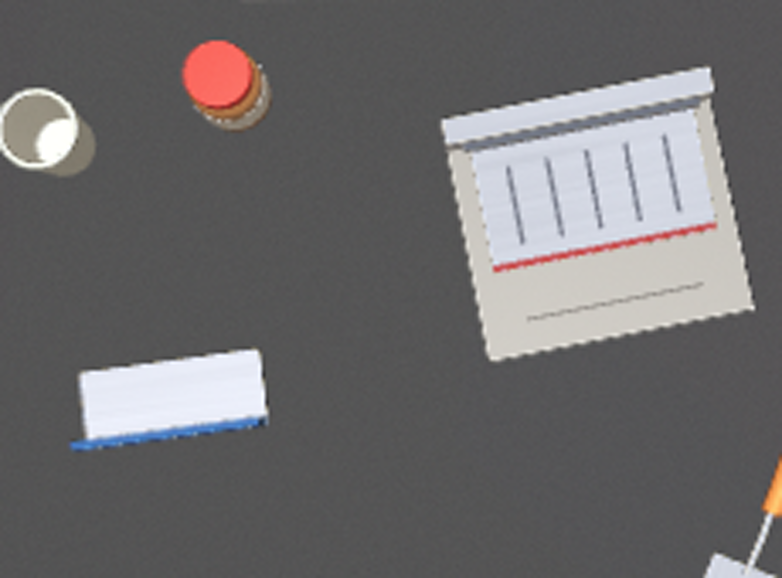

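```bash
cat > fit.py <<'E'
from h import *
from scipy.optimize import least_squares
def fit(obs,x0,zfree=True):
    # obs: list of (cam, [(local pt, px)])
    def T(p,L):
        x,y,z,a=p; c,s=np.cos(a),np.sin(a); L=np.array(L)
        return np.stack([x+c*L[:,0]-s*L[:,1],y+s*L[:,0]+c*L[:,1],z+L[:,2]],1)
    def f(p):
        if not zfree: p=np.r_[p[:2],x0[2],p[3]]
        return np.concatenate([(proj(c,T(p,[l for l,_ in q]))-np.array([u for _,u in q])).ravel() for c,q in obs])
    r=least_squares(f,x0,x_scale=[.01,.01,.01,.1],loss='soft_l1')
    return r.x,f(r.x).reshape(-1,2)
E
python3 - <<'E'
from fit import *
import pickle
cs=pickle.load(open("b.pkl","rb"))
s=lambda u,v:(u/3.4+170-.35,v/3.4+150-.35)
t=lambda u,v:(u/3.4+140-.35,v/3.4+130-.35)
PF=lambda y:(-.075,y,.006); LP=lambda y:(0,y,.019)
dr_s=[((.14,.12,.006),s(205,378)),(PF(.12),s(404,245)),(PF(-.12),s(225,123)),(LP(.1),s(318,266)),(LP(-.1),s(170,156))]
dr_t=[(PF(.12),t(490,361)),(PF(-.12),t(754,309)),(LP(.1),t(495,270)),(LP(-.1),t(717,226))]
g_s=[((.004,-.08,.06),s(605,313)),((.004,.08,.06),s(778,437)),((.064,-.08,.004),s(541,408)),((.064,.08,.004),s(706,541))]
g_t=[((.064,.08,.004),t(80,373)),((.064,-.08,.004),t(259,350)),((-.004,.08,.06),t(72,450)),((-.004,-.08,.06),t(267,425))]
for nm,S,Tt,x0 in [("dr",dr_s,dr_t,[.58,-.125,0,.15]),("g",g_s,g_t,[.42,.258,0,.1])]:
  for lab,o in [("s",[(cs["scene"],S)]),("t",[(cs["top"],Tt)]),("both",[(cs["scene"],S),(cs["top"],Tt)])]:
    for zf in ([True,False] if lab=="both" else [False]):
      p,r=fit(o,x0,zf);print(nm,lab,zf,p[:3].round(4),np.degrees(p[3]).round(2));
  print(r.round(1).tolist())
E
```

```text
dr s False [ 0.5772 -0.1243 -0.0009] 10.7
dr t False [ 0.5764 -0.1261  0.002 ] 10.11
dr both True [ 0.5765 -0.126  -0.0017] 10.46
dr both False [ 5.768e-01 -1.253e-01  5.000e-04] 10.47
[[-1.0, -0.2], [-0.0, -0.1], [-0.3, -0.3], [0.7, -0.5], [0.3, -0.1], [-0.4, -0.2], [0.1, -0.9], [-0.3, 0.5], [-0.2, 0.1]]
g s False [0.4216 0.2557 0.0035] 7.03
g t False [ 0.4225  0.2533 -0.    ] 6.63
g both True [ 0.4216  0.2545 -0.0009] 6.85
g both False [0.4218 0.2546 0.    ] 6.83
[[-0.6, 0.3], [-0.8, 0.8], [-0.1, -1.0], [0.0, -0.9], [-0.2, 0.3], [-0.1, -0.2], [-0.1, 0.6], [-2.4, 0.3]]
```

```bash
cat > plan.py <<'E'
import sys,json
from rig import get_obs
import numpy as np
from scipy.spatial.transform import Rotation as Ro
def Rt(yawx): # tool x yaw in deg, z down
    a=np.radians(yawx);x=np.array([np.cos(a),np.sin(a),0]);z=np.array([0,0,-1.]);return np.stack([x,np.cross(z,x),z],1)
def plan(p,yawx,n,grip,nt=None,p0=None,R0=None):
    o=get_obs();p0=np.array(o["tcp_pos"]) if p0 is None else p0;R0=np.array(o["tool_rot"]) if R0 is None else R0
    R1=Rt(yawx);rv=Ro.from_matrix(R0.T@R1).as_rotvec();nt=nt or n
    rows=[];R=R0.copy();pc=p0.copy()
    for i in range(n):
        d=(np.array(p)-pc)/(n-i); l=np.round(R.T@d*1000,1); w=np.round(rv/nt,4) if i<nt else np.zeros(3)
        rows.append([grip,l.tolist(),w.tolist()]); pc=pc+R@l/1000; R=R@Ro.from_rotvec(w).as_matrix()
    for k in range(0,n,5):print(json.dumps(rows[k:k+5]))
    return rows
E
python3 -c "
from plan import *
plan([.4217,.2546,.16],-83.15,10,85)"
```

```text
[[85, [27.2, 18.9, 7.1], [0.0, -0.0, 0.1008]], [85, [29.0, 16.1, 7.1], [0.0, -0.0, 0.1008]], [85, [30.4, 13.1, 7.1], [0.0, -0.0, 0.1008]], [85, [31.6, 10.0, 7.1], [0.0, -0.0, 0.1008]], [85, [32.4, 6.7, 7.1], [0.0, -0.0, 0.1008]]]
[[85, [33.0, 3.4, 7.2], [0.0, -0.0, 0.1008]], [85, [33.1, 0.1, 7.1], [0.0, -0.0, 0.1008]], [85, [33.0, -3.2, 7.2], [0.0, -0.0, 0.1008]], [85, [32.5, -6.5, 7.1], [0.0, -0.0, 0.1008]], [85, [31.6, -9.8, 7.2], [0.0, -0.0, 0.1008]]]
```

Emit:
move_arm --plan '[[85, [27.2, 18.9, 7.1], [0, 0, 0.1008]], [85, [29.0, 16.1, 7.1], [0, 0, 0.1008]], [85, [30.4, 13.1, 7.1], [0, 0, 0.1008]], [85, [31.6, 10.0, 7.1], [0, 0, 0.1008]], [85, [32.4, 6.7, 7.1], [0, 0, 0.1008]]]'

```text
time_s: 2.42
tcp_pos: [0.3398, 0.397, 0.1956]
tool_rot: [[0.581, -0.814, 0.0], [-0.814, -0.581, 0.0], [-0.0, -0.0, -1.0]]
wrist_force: [0.2, -0.2, 0.7]
width: 0.994
```

Emit:
move_arm --plan '[[85, [33.0, 3.4, 7.2], [0, 0, 0.1008]], [85, [33.1, 0.1, 7.1], [0, 0, 0.1008]], [85, [33.0, -3.2, 7.2], [0, 0, 0.1008]], [85, [32.5, -6.5, 7.1], [0, 0, 0.1008]], [85, [31.6, -9.8, 7.2], [0, 0, 0.1008]]]'

```text
time_s: 2.83
tcp_pos: [0.4222, 0.2532, 0.16]
tool_rot: [[0.115, -0.993, 0.0], [-0.993, -0.115, 0.001], [-0.001, -0.001, -1.0]]
wrist_force: [0.6, 0.5, 0.5]
width: 0.995
```

Emit:
move_arm --plan '[[85, [0, 0, 0], [0, 0, 0]], [85, [0, 0, 0], [0, 0, 0]], [85, [0, 0, 0], [0, 0, 0]], [85, [0, 0, 0], [0, 0, 0]], [85, [0, 0, 0], [0, 0, 0]]]'

```text
time_s: 3.25
tcp_pos: [0.4214, 0.2556, 0.1603]
tool_rot: [[0.122, -0.993, 0.0], [-0.993, -0.122, 0.0], [-0.0, -0.0, -1.0]]
wrist_force: [-0.3, 0.1, 0.2]
width: 0.998
```

```bash
python3 - <<'E'
from rig import *
from h import *
import pickle
o=get_obs();print(o["tcp_pos"],o["tool_rot"],o["wrist_force"],o["width"],o["joint_pos"])
c=capture("wrist");pickle.dump(c,open("c.pkl","wb"))
cv2.imwrite("pics/c_wrist.png",c["color"][:,:,::-1])
for t in ["guard_grip","guard_tip","guard"]: print(t,place_of(c,t)[:2])
p=[.4217,.2546];a=np.radians(6.85)
for l in [(.064,.08,.004),(.064,-.08,.004),(.004,.08,.06),(.004,-.08,.06),(-.004,.08,.06),(-.004,-.08,.06)]:
    X=[p[0]+np.cos(a)*l[0]-np.sin(a)*l[1],p[1]+np.sin(a)*l[0]+np.cos(a)*l[1],l[2]];print(l,proj(c,X))
E
```

```text
[0.42140022 0.25557679 0.16025245] [[ 1.21626700e-01 -9.92575885e-01  2.42971363e-04]
 [-9.92575889e-01 -1.21626639e-01  2.53835827e-04]
 [-2.22399530e-04 -2.72040731e-04 -9.99999938e-01]] [-0.26246873  0.13341518  0.196929  ] 0.9980341286939293 [ 5.47360496e+01 -1.42553222e+01 -1.78367237e+01  2.97584723e-03
 -8.63986862e+01 -4.77502442e+01]
guard_grip [{'xy': [278.3, 200.6], 'score': 0.58}]
guard_tip [{'xy': [211.2, 190.5], 'score': 0.97}]
guard [{'xy': [280.5, 191.4], 'score': 0.97}]
(0.064, 0.08, 0.004) [[217.89149402 264.02747193]]
(0.064, -0.08, 0.004) [[209.25374723 101.85503524]]
(0.004, 0.08, 0.06) [[275.07873961 293.19696389]]
(0.004, -0.08, 0.06) [[274.88014641  98.35841835]]
(-0.004, 0.08, 0.06) [[284.3231533  293.22155223]]
(-0.004, -0.08, 0.06) [[285.84449849  98.39302456]]
```

View pics/c_wrist.png

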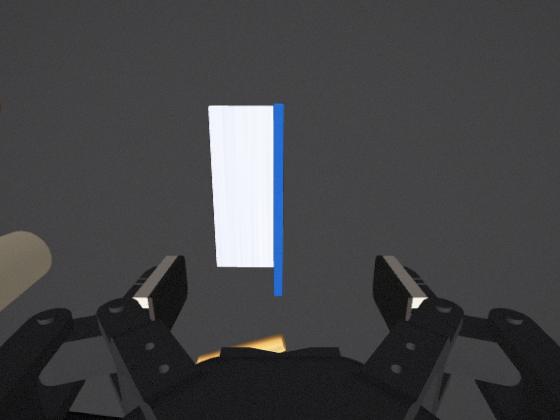

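```bash
python3 - <<'E'
from fit import *
import pickle
c=pickle.load(open("c.pkl","rb"))
im=c["color"].astype(int)
# edges: blue strip columns at rows
for r in [110,150,200,250,262,285]:
    row=im[r]; b=np.where((row[:,2]-row[:,0]>60)&(np.arange(560)>200)&(np.arange(560)<350))[0]
    w=np.where((row.min(1)>150)&(np.arange(560)>190)&(np.arange(560)<300))[0]
    print(r,b.min(),b.max(),(w.min(),w.max()) if len(w) else None)
for col in [215,230,260,276,280]:
    k=im[80:310,col]; m=np.where((k[:,2]>120))[0]; print(col,m.min()+80,m.max()+80)
o=[((.064,.08,.004),(216.5,266.5)),((.064,-.08,.004),(208.7,105.7)),((-.004,.08,.06),(283,296)),((-.004,-.08,.06),(284.2,103.8)),((.004,.08,.06),(274.3,296)),((.004,-.08,.06),(273.6,103.8))]
for zf in (0,1):
    p,r=fit([(c,o)],[.4217,.2546,0,.12],zf);print(p[:3].round(4),np.degrees(p[3]),r.round(1).tolist())
E
```

```text
110 273 283 (np.int64(208), np.int64(272))
150 273 283 (np.int64(210), np.int64(272))
200 273 282 (np.int64(213), np.int64(272))
250 273 282 (np.int64(216), np.int64(272))
262 274 282 (np.int64(217), np.int64(273))
285 274 282 None
215 105 244
230 105 266
260 105 267
276 103 295
280 103 295
[0.4223 0.2581 0.0016] 6.778763305536881 [[0.5, 0.4], [-0.3, -0.0], [-0.0, 0.7], [0.3, -0.6], [-0.5, 0.6], [0.0, -0.6]]
[ 0.4224  0.2583 -0.0014] 6.78131904359903 [[0.7, 0.0], [-0.0, 0.3], [-0.1, 0.1], [0.2, -0.1], [-0.6, 0.0], [-0.1, -0.2]]
```

```bash
python3 -c "
from plan import *
plan([.4223,.2575,.021],-83.22,5,85,nt=2)"
```

```text
[[85, [-0.4, -0.2, 27.8], [-0.0, -0.0, 0.0014]], [85, [-0.4, -0.2, 27.8], [-0.0, -0.0, 0.0014]], [85, [-0.5, -0.2, 27.8], [0.0, 0.0, 0.0]], [85, [-0.4, -0.2, 27.8], [0.0, 0.0, 0.0]], [85, [-0.5, -0.3, 27.9], [0.0, 0.0, 0.0]]]
```

Emit:
move_arm --plan '[[85, [-0.4, -0.2, 35], [0, 0, 0.0028]], [85, [-0.4, -0.2, 35], [0, 0, 0]], [85, [-0.5, -0.2, 30], [0, 0, 0]], [85, [-0.4, -0.2, 25], [0, 0, 0]], [85, [-0.5, -0.3, 14], [0, 0, 0]]]'

```text
time_s: 3.87
tcp_pos: [0.421, 0.2559, 0.0174]
tool_rot: [[0.117, -0.993, -0.003], [-0.993, -0.117, -0.003], [0.003, 0.004, -1.0]]
wrist_force: [-0.1, -0.0, -0.3]
width: 0.993
```

Emit:
move_arm --plan '[[85, [0, 0, 0], [0, 0, 0]], [85, [0, 0, 0], [0, 0, 0]], [30, [0, 0, 0], [0, 0, 0]], [15, [0, 0, 0], [0, 0, 0]], [0, [0, 0, 0], [0, 0, 0]]]'

```text
time_s: 4.28
tcp_pos: [0.4231, 0.2577, 0.0225]
tool_rot: [[0.117, -0.993, 0.002], [-0.993, -0.117, 0.002], [-0.002, -0.002, -1.0]]
wrist_force: [0.3, 0.5, -0.7]
width: 0.598
```

Emit:
move_arm --plan '[[0, [0, 0, 0], [0, 0, 0]], [0, [0, 0, 0], [0, 0, 0]], [0, [0, 0, 0], [0, 0, 0]], [0, [0, 0, 0], [0, 0, 0]], [0, [0, 0, 0], [0, 0, 0]]]'

```text
time_s: 4.7
tcp_pos: [0.4227, 0.2571, 0.0213]
tool_rot: [[0.117, -0.993, 0.001], [-0.993, -0.117, 0.0], [-0.0, -0.001, -1.0]]
wrist_force: [0.5, -0.2, 1.3]
width: 0.08
```

```bash
python3 - <<'E'
from rig import *
from h import *
import pickle
o=get_obs();print(o["tcp_pos"],o["tool_rot"],o["wrist_force"],o["width"])
c=capture("wrist");cv2.imwrite("pics/d_wrist.png",c["color"][:,:,::-1]);pickle.dump(c,open("d.pkl","wb"))
E
```

```text
[0.42272518 0.25710554 0.02133941] [[ 1.17097064e-01 -9.93120346e-01  5.06465054e-04]
 [-9.93120460e-01 -1.17096960e-01  2.30639876e-04]
 [-1.69747636e-04 -5.29988060e-04 -9.99999845e-01]] [ 0.53829542 -0.23404603  1.30216627] 0.07957983061740825
```

View pics/d_wrist.png

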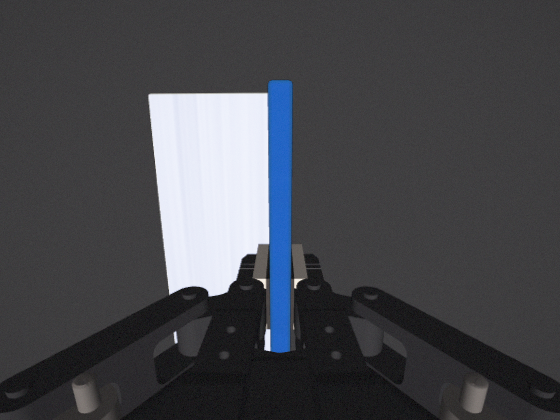

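Emit:
move_arm --plan '[[0, [0, 0, -4], [0, 0, 0]], [0, [0, 0, -20], [0, 0, 0]], [0, [0, 0, -35], [0, 0, 0]], [0, [0, 0, -40], [0, 0, 0]], [0, [0, 0, -40], [0, 0, 0]]]'

```text
time_s: 5.17
tcp_pos: [0.4217, 0.2562, 0.1605]
tool_rot: [[0.117, -0.993, -0.002], [-0.993, -0.117, -0.002], [0.002, 0.002, -1.0]]
wrist_force: [1.5, 1.4, -0.9]
width: 0.086
```

```bash
python3 -c "
from plan import *
o=get_obs();print(o['tcp_pos'],o['width'],o['wrist_force'])
plan([.4783,-.1436,.16],-79.55,15,0)"
```

```text
[0.42172391 0.25617784 0.16051675] 0.08550828207097501 [ 1.49429375  1.3653124  -0.87984916]
[[0, [26.9, -0.6, 0.1], [0.0002, -0.0001, -0.0043]], [0, [26.9, -0.5, 0.1], [0.0002, -0.0001, -0.0043]], [0, [26.9, -0.4, 0.1], [0.0002, -0.0001, -0.0043]], [0, [26.9, -0.3, 0.1], [0.0002, -0.0001, -0.0043]], [0, [26.9, -0.2, 0.1], [0.0002, -0.0001, -0.0043]]]
[[0, [26.9, -0.1, 0.1], [0.0002, -0.0001, -0.0043]], [0, [26.9, 0.1, 0.1], [0.0002, -0.0001, -0.0043]], [0, [26.9, 0.2, 0.0], [0.0002, -0.0001, -0.0043]], [0, [26.9, 0.3, 0.0], [0.0002, -0.0001, -0.0043]], [0, [26.9, 0.4, 0.0], [0.0002, -0.0001, -0.0043]]]
[[0, [26.9, 0.5, 0.1], [0.0002, -0.0001, -0.0043]], [0, [27.0, 0.7, 0.0], [0.0002, -0.0001, -0.0043]], [0, [26.9, 0.8, 0.1], [0.0002, -0.0001, -0.0043]], [0, [26.9, 0.8, 0.0], [0.0002, -0.0001, -0.0043]], [0, [27.0, 1.0, 0.1], [0.0002, -0.0001, -0.0043]]]
```

Emit:
move_arm --plan '[[0, [20, -0.6, 0], [0, 0, -0.0043]], [0, [27, -0.5, 0], [0, 0, -0.0043]], [0, [27, -0.4, 0], [0, 0, -0.0043]], [0, [27, -0.3, 0], [0, 0, -0.0043]], [0, [27, -0.2, 0], [0, 0, -0.0043]]]'

```text
time_s: 5.58
tcp_pos: [0.4401, 0.129, 0.1595]
tool_rot: [[0.139, -0.99, -0.001], [-0.99, -0.139, -0.0], [0.0, 0.001, -1.0]]
wrist_force: [1.6, -0.9, -2.9]
width: 0.085
```

Emit:
move_arm --plan '[[0, [27, -0.1, 0], [0, 0, -0.0043]], [0, [27, 0.1, 0], [0, 0, -0.0043]], [0, [27, 0.2, 0], [0, 0, -0.0043]], [0, [27, 0.3, 0], [0, 0, -0.0043]], [0, [27, 0.4, 0], [0, 0, -0.0043]]]'

```text
time_s: 6.0
tcp_pos: [0.459, -0.0048, 0.1595]
tool_rot: [[0.16, -0.987, -0.001], [-0.987, -0.16, 0.0], [-0.0, 0.001, -1.0]]
wrist_force: [0.4, 0.5, -2.1]
width: 0.083
```

Emit:
move_arm --plan '[[0, [27, 0.5, 0], [0, 0, -0.0043]], [0, [27, 0.7, 0], [0, 0, -0.0043]], [0, [27, 0.8, 0], [0, 0, -0.0043]], [0, [27, 0.8, 0], [0, 0, -0.0043]], [0, [27, 1.0, 0], [0, 0, -0.0043]]]'

```text
time_s: 6.42
tcp_pos: [0.478, -0.1384, 0.1594]
tool_rot: [[0.181, -0.984, -0.001], [-0.984, -0.181, 0.0], [-0.001, 0.001, -1.0]]
wrist_force: [0.7, 0.6, -1.5]
width: 0.09
```

Emit:
move_arm --plan '[[0, [6, 0, 0], [0, 0, 0]], [0, [0, 0, 0], [0, 0, 0]], [0, [0, 0, 0], [0, 0, 0]], [0, [0, 0, 0], [0, 0, 0]], [0, [0, 0, 0], [0, 0, 0]]]'

```text
time_s: 6.83
tcp_pos: [0.4795, -0.1422, 0.16]
tool_rot: [[0.182, -0.983, -0.0], [-0.983, -0.182, 0.0], [-0.0, 0.0, -1.0]]
wrist_force: [0.5, -0.1, -1.5]
width: 0.087
```

```bash
python3 - <<'E'
from rig import *
from h import *
import pickle
o=get_obs();print(o["tcp_pos"],o["tool_rot"],o["wrist_force"],o["width"])
cs={}
for n in ["wrist","scene","top"]:
    c=cs[n]=capture(n);cv2.imwrite(f"pics/e_{n}.png",c["color"][:,:,::-1])
pickle.dump((o,cs),open("e.pkl","wb"))
E
```

```text
[ 0.47953854 -0.1421639   0.1599595 ] [[ 1.81936676e-01 -9.83310240e-01 -1.31065791e-04]
 [-9.83310227e-01 -1.81936699e-01  1.89686881e-04]
 [-2.10366730e-04  9.43673322e-05 -9.99999973e-01]] [ 0.54688587 -0.07781254 -1.50913291] 0.08713753031184615
```

View pics/e_wrist.png

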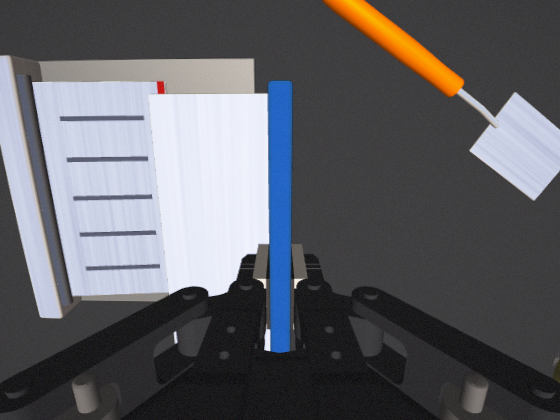

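View pics/e_scene.png

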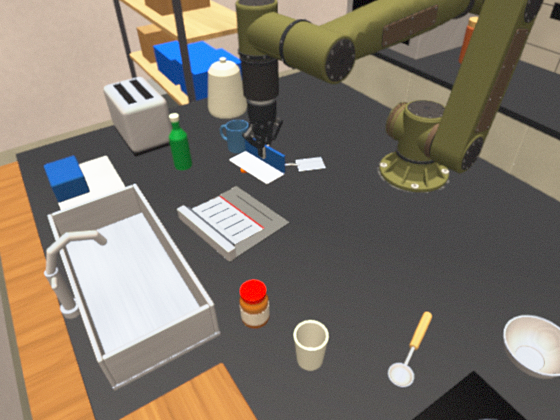

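```bash
python3 - <<'E'
import cv2
t=cv2.imread("pics/e_wrist.png")
cv2.imwrite("pics/z3.png",cv2.resize(t[45:195,0:300],None,fx=2.6,fy=2.6,interpolation=2))
cv2.imwrite("pics/z4.png",cv2.resize(t[220:370,0:300],None,fx=2.6,fy=2.6,interpolation=2))
E
```

```text
(no output)
```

View pics/z3.png

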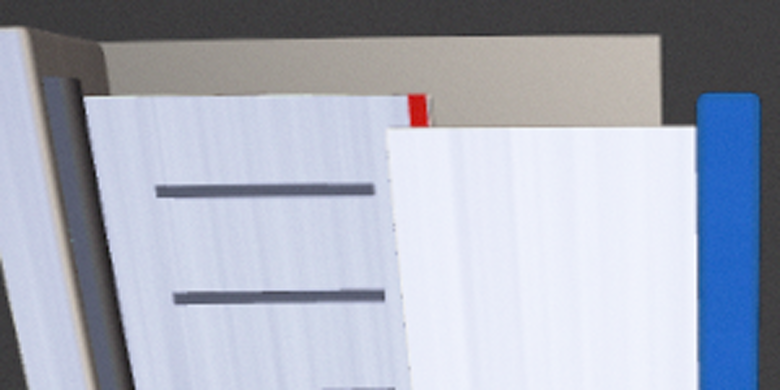

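View pics/z4.png

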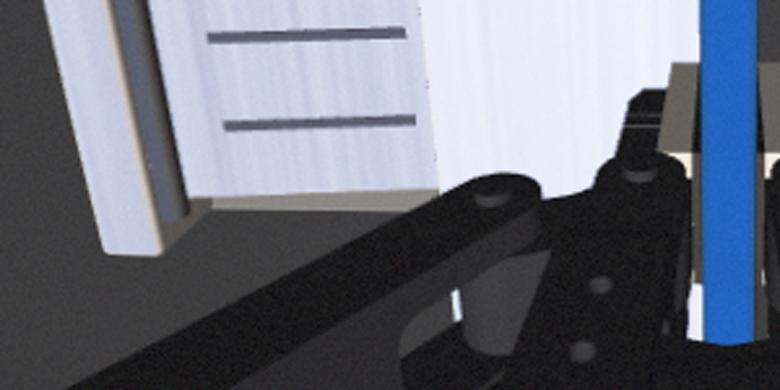

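```bash
python3 - <<'E'
from fit import *
import pickle
(o,cs)=pickle.load(open("e.pkl","rb"));c=cs["wrist"];d=pickle.load(open("d.pkl","rb"))
A=lambda u,v:(u/2.6-.3,v/2.6+45-.3);B=lambda u,v:(u/2.6-.3,v/2.6+220-.3)
q=[((-.075,-.12,.006),A(661,36)),((0,-.1,.019),A(431,95)),((.116,-.12,.046),A(36,30)),((.116,.12,.046),B(160,255)),((.14,.12,.046),B(104,251))]
for zf in (0,1):
    p,r=fit([(c,q)],[.5766,-.1255,0,.182],zf);print("dr",p[:3].round(4),np.degrees(p[3]).round(2),r.round(1).tolist())
# guard in both wrist images
g=[((.064,-.08,.004),A(387,128)),((.004,-.08,.06),A(697,94)),((-.004,-.08,.06),A(760,94)),((.004,.08,.06),B(703,343)),((-.004,.08,.06),B(756,343))]
for nm,cc,x0 in [("g e",c,[.48,-.142,.139,.182]),("g d",d,[.4223,.258,0,.117])]:
  for zf in (0,1):
    p,r=fit([(cc,g)],x0,zf);print(nm,p[:3].round(4),np.degrees(p[3]).round(2),r.round(1).tolist())
    if nm=="g e":
        a=p[3];dd=np.array(o["tcp_pos"])-p[:3];print(" tcp-guard in guard axes",np.cos(a)*dd[0]+np.sin(a)*dd[1],-np.sin(a)*dd[0]+np.cos(a)*dd[1],dd[2])
# e scene/top networks
E
```

```text
dr [ 0.5732 -0.1219  0.    ] 10.85 [[1.4, -0.8], [0.7, 0.4], [-9.5, -1.6], [0.4, 6.8], [-1.7, 7.9]]
dr [ 0.5769 -0.1221 -0.0093] 10.36 [[-0.7, 0.9], [1.2, 0.6], [-3.5, -1.9], [1.6, -0.7], [0.0, 0.3]]
g e [ 0.4796 -0.141   0.1392] 10.51 [[-1.4, 0.2], [-0.3, -0.5], [1.5, -0.5], [1.3, 108.6], [-1.5, 108.6]]
 tcp-guard in guard axes -0.0002490143640900009 -0.00113795200906803 0.02071275446630208
g e [ 0.4808 -0.1472  0.0762] 11.91 [[32.5, -0.9], [0.1, 0.3], [-7.9, -0.1], [6.5, 0.4], [-1.2, 0.1]]
 tcp-guard in guard axes -0.000232816048693 0.005196716958934719 0.08372218215828275
g d [0.4228 0.2583 0.    ] 6.76 [[-1.1, 0.2], [-0.3, -0.5], [1.4, -0.5], [1.3, 107.7], [-1.5, 107.7]]
g d [ 0.4237  0.252  -0.0624] 8.15 [[32.6, -0.9], [0.1, 0.3], [-7.9, -0.1], [6.5, 0.4], [-1.2, 0.1]]
```

```bash
python3 - <<'E'
from fit import *
import pickle
(o,cs)=pickle.load(open("e.pkl","rb"));c=cs["wrist"]
A=lambda u,v:(u/2.6-.3,v/2.6+45-.3);B=lambda u,v:(u/2.6-.3,v/2.6+220-.3)
for h in (.046,.040,.034):
  q=[((-.075,-.12,.006),A(661,36)),((0,-.1,.019),A(431,95)),((.116,-.12,h),A(36,30)),((.116,.12,h),B(160,255)),((.14,.12,h),B(104,251)),((.14,-.12,.006),A(108,43))][:5]
  p,r=fit([(c,q)],[.5766,-.1255,0,.182],0);print(h,p[:3].round(4),np.degrees(p[3]).round(2),r.round(1).tolist())
# full set overlay projections w/ previous estimate
for P in ([.5766,-.1255,10.45],[.5766,-.1235,10.4]):
  a=np.radians(P[2])
  for l in [(-.075,-.12,.006),(0,-.1,.019),(.116,-.12,.006),(.116,.12,.006),(.14,.12,.006),(.116,-.12,.046),(.116,.12,.046)]:
    print(l,proj(c,[P[0]+np.cos(a)*l[0]-np.sin(a)*l[1],P[1]+np.sin(a)*l[0]+np.cos(a)*l[1],l[2]]).round(1))
E
```

```text
0.046 [ 0.5732 -0.1219  0.    ] 10.85 [[1.4, -0.8], [0.7, 0.4], [-9.5, -1.6], [0.4, 6.8], [-1.7, 7.9]]
0.04 [ 0.5749 -0.122   0.0012] 10.1 [[1.3, 0.0], [0.2, -0.0], [-3.9, -2.7], [0.8, 1.3], [-1.0, 2.2]]
0.034 [ 0.5769 -0.1207  0.    ] 9.87 [[-0.6, 1.5], [-1.7, 1.2], [0.2, -0.8], [2.1, -2.0], [0.7, -1.1]]
(-0.075, -0.12, 0.006) [[253.1  53.3]]
(0, -0.1, 0.019) [[163.5  76.5]]
(0.116, -0.12, 0.006) [[37.7 56.7]]
(0.116, 0.12, 0.006) [[ 81.4 297.7]]
(0.14, 0.12, 0.006) [[ 60.  297.3]]
(0.116, -0.12, 0.046) [[ 0.6 47.9]]
(0.116, 0.12, 0.046) [[ 57.1 320.1]]
(-0.075, -0.12, 0.006) [[252.9  55.8]]
(0, -0.1, 0.019) [[163.3  79. ]]
(0.116, -0.12, 0.006) [[37.8 58.9]]
(0.116, 0.12, 0.006) [[ 81.2 299.2]]
(0.14, 0.12, 0.006) [[ 59.9 298.8]]
(0.116, -0.12, 0.046) [[ 0.7 50.5]]
(0.116, 0.12, 0.046) [[ 57.1 321.8]]
```

Emit:
move_arm --plan '[[0, [0, 15, 15], [0, 0, 0]], [0, [0, 15, 15], [0, 0, 0]], [0, [0, 15, 15], [0, 0, 0]], [0, [0, 10, 10], [0, 0, 0]], [0, [0, 5, 5], [0, 0, 0]]]'

```text
time_s: 7.4
tcp_pos: [0.4191, -0.1536, 0.0986]
tool_rot: [[0.181, -0.983, -0.002], [-0.983, -0.181, 0.0], [-0.001, 0.002, -1.0]]
wrist_force: [0.2, -0.4, -3.0]
width: 0.086
```

Emit:
move_arm --plan '[[0, [0, 0, 0], [0, 0, 0]], [0, [0, 0, 0], [0, 0, 0]], [0, [0, 0, 0], [0, 0, 0]], [0, [0, 0, 0], [0, 0, 0]], [0, [0, 0, 0], [0, 0, 0]]]'

```text
time_s: 7.82
tcp_pos: [0.4212, -0.1538, 0.1006]
tool_rot: [[0.181, -0.984, 0.001], [-0.984, -0.181, -0.0], [0.0, -0.001, -1.0]]
wrist_force: [0.4, 0.9, -2.6]
width: 0.082
```

```bash
python3 - <<'E'
from rig import *
from h import *
import pickle
o=get_obs();print(o["tcp_pos"],o["tool_rot"],o["wrist_force"],o["width"])
cs={}
for n in ["wrist"]:
    c=cs[n]=capture(n);cv2.imwrite(f"pics/f_{n}.png",c["color"][:,:,::-1])
    t=c["color"][:,:,::-1]
    cv2.imwrite("pics/z5.png",cv2.resize(t[0:200,0:300],None,fx=2.6,fy=2.6,interpolation=2))
    cv2.imwrite("pics/z6.png",cv2.resize(t[200:400,0:300],None,fx=2.6,fy=2.6,interpolation=2))
pickle.dump((o,cs),open("f.pkl","wb"))
E
```

```text
[ 0.42120313 -0.15382186  0.10057359] [[ 1.80898694e-01 -9.83501490e-01  6.94241744e-04]
 [-9.83501692e-01 -1.80898849e-01 -1.67128620e-04]
 [ 2.89958779e-04 -6.52554581e-04 -9.99999745e-01]] [ 0.38987105  0.88987666 -2.64189692] 0.08218181288815372
```

View pics/z5.png

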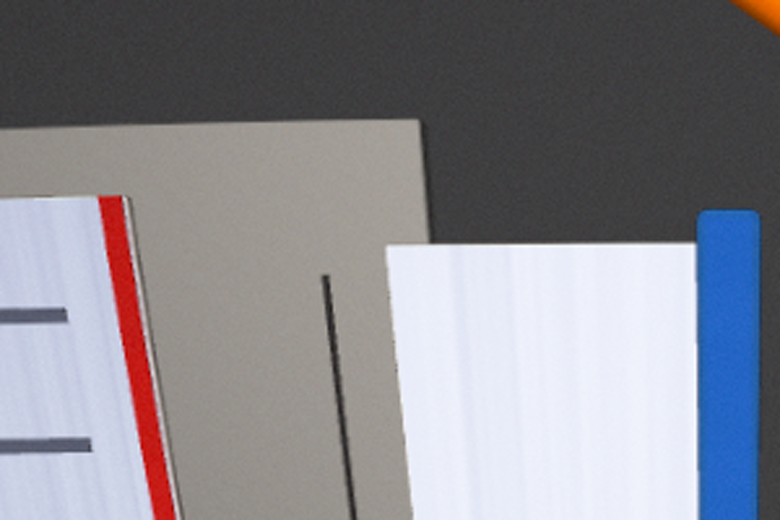

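View pics/z6.png

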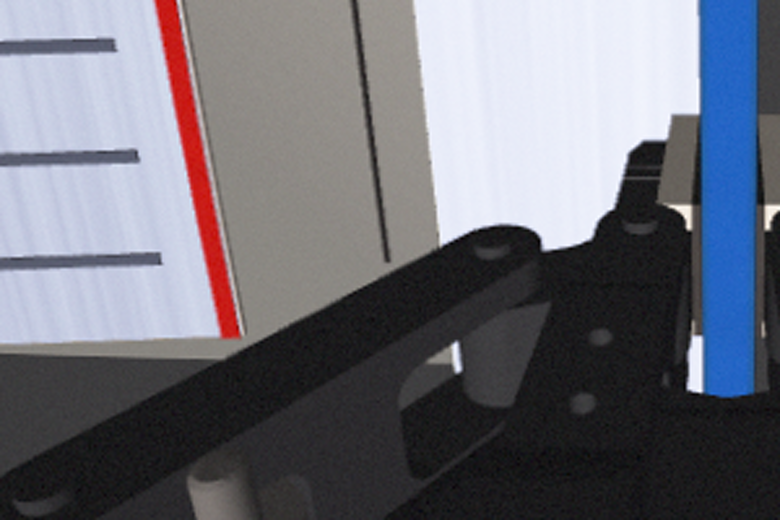

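```bash
cat > ff.py <<'E'
from fit import *
import pickle
(o,cs)=pickle.load(open("f.pkl","rb"));c=cs["wrist"]
A=lambda u,v:(u/2.6-.3,v/2.6-.3);B=lambda u,v:(u/2.6-.3,v/2.6+200-.3)
q=[((-.075,-.12,.006),A(421,120)),((-.075,.12,.006),B(452,365)),((0,-.1,.019),A(125,196)),((0,.1,.019),B(240,338))]
for zf in (0,1):
  p,r=fit([(c,q)],[.5766,-.1225,0,.182],zf);print(p[:3].round(4),np.degrees(p[3]).round(2),r.round(1).tolist())
g=[((.064,-.08,.004),A(387,245)),((.004,-.08,.06),A(697,211)),((-.004,-.08,.06),A(760,211))]
def f(x): return fit([(c,g)],x,0)
x0=[.421,-.153,.0793,.182]
p,r=fit([(c,g)],x0,0);print("g",p[:3].round(4),np.degrees(p[3]).round(2),r.round(1).tolist())
E
python3 ff.py
```

```text
[ 0.5766 -0.1219 -0.    ] 9.73 [[-0.1, 0.2], [11.4, 0.8], [-0.1, -0.2], [-1.2, -0.6]]
[ 5.768e-01 -1.218e-01 -4.000e-04] 9.73 [[-0.2, 0.3], [11.3, 0.5], [0.0, -0.1], [-1.2, -0.9]]
g [ 0.4215 -0.1525  0.0801] 10.26 [[-1.1, 0.1], [-0.4, -0.0], [1.3, 0.1]]
```

```bash
cat >> ff.py <<'E'
q2=[q[0],q[2],q[3]]
p,r=fit([(c,q2)],[.5766,-.1225,0,.182],0);print(p[:3].round(4),np.degrees(p[3]).round(2),r.round(2).tolist())
# lip direction only, unproject at z=.019
a=atz(c,q[2][1],.019);b=atz(c,q[3][1],.019);d=b-a;print(a,b,np.linalg.norm(d),np.degrees(np.arctan2(-d[0],d[1])),(a+b)/2)
# guard foot front edge dir: pts (387,245)A,(439,247)B ; blue edges, both at known z
z=o["tcp_pos"][2]-.0207
a=atz(c,A(387,245),z+.004);b=atz(c,B(439,247),z+.004);d=b-a;print("foot",np.linalg.norm(d),np.degrees(np.arctan2(-d[0],d[1])))
for u in [((697,230),(699.5,100)),((759,230),(758,100))]:
  a=atz(c,A(*u[0]),z+.06);b=atz(c,B(*u[1]),z+.06);d=b-a;print("blue",np.linalg.norm(d),np.degrees(np.arctan2(-d[0],d[1])))
print("tool",np.degrees(np.arctan2(o["tool_rot"][1,0],o["tool_rot"][0,0]))+90)
E
python3 ff.py
```

```text
[ 0.5766 -0.1219 -0.    ] 9.73 [[-0.1, 0.2], [11.4, 0.8], [-0.1, -0.2], [-1.2, -0.6]]
[ 5.768e-01 -1.218e-01 -4.000e-04] 9.73 [[-0.2, 0.3], [11.3, 0.5], [0.0, -0.1], [-1.2, -0.9]]
g [ 0.4215 -0.1525  0.0801] 10.26 [[-1.1, 0.1], [-0.4, -0.0], [1.3, 0.1]]
[ 5.760e-01 -1.218e-01  1.000e-04] 9.98 [[-0.1, 0.01], [0.12, 0.2], [-0.0, -0.36]]
[ 0.59345768 -0.22035294  0.019     ] [ 0.55869916 -0.02290568  0.019     ] 0.20048335888096042 9.984026535423338 [ 0.57607842 -0.12162931  0.019     ]
foot 0.1086100075812773 10.171418132050674
blue 0.049414132769635945 10.288684761613142
blue 0.04941355816452921 10.865084068389105
tool 10.42211098171019
```

Emit:
move_arm --plan '[[0, [-0.8, -16, 15], [0, 0, 0.004]], [0, [-0.8, -16, 17], [0, 0, 0]], [0, [-0.8, -16, 17], [0, 0, 0]], [0, [-0.8, -14, 13], [0, 0, 0]], [0, [0, -7, 6], [0, 0, 0]]]'

```text
time_s: 8.28
tcp_pos: [0.4881, -0.1381, 0.0298]
tool_rot: [[0.177, -0.984, -0.003], [-0.984, -0.177, 0.0], [-0.001, 0.003, -1.0]]
wrist_force: [0.1, -0.8, -2.6]
width: 0.082
```

Emit:
move_arm --plan '[[0, [0, 0, 0], [0, 0, 0]], [0, [0, 0, 0], [0, 0, 0]], [0, [0, 0, 0], [0, 0, 0]], [0, [0, 0, 0], [0, 0, 0]], [0, [0, 0, 0], [0, 0, 0]]]'

```text
time_s: 8.7
tcp_pos: [0.4881, -0.1386, 0.0331]
tool_rot: [[0.177, -0.984, 0.002], [-0.984, -0.177, -0.0], [0.0, -0.002, -1.0]]
wrist_force: [-0.6, -0.0, -2.7]
width: 0.084
```

```bash
python3 - <<'E'
from rig import *
from h import *
import pickle
o=get_obs();print(o["tcp_pos"],o["tool_rot"],o["wrist_force"],o["width"],o["time_s"])
cs={}
for n in ["wrist","scene"]:
    c=cs[n]=capture(n)
    t=c["color"][:,:,::-1];cv2.imwrite(f"pics/g_{n}.png",t)
    if n=="scene": cv2.imwrite("pics/z7.png",cv2.resize(t[130:270,160:310],None,fx=4,fy=4,interpolation=2))
pickle.dump((o,cs),open("g.pkl","wb"))
E
```

```text
[ 0.48810654 -0.13862947  0.03308219] [[ 1.76637166e-01 -9.84274440e-01  1.77126210e-03]
 [-9.84275972e-01 -1.76637508e-01 -3.71876468e-05]
 [ 3.49474173e-04 -1.73684200e-03 -9.99998431e-01]] [-5.68085733e-01 -1.76399658e-03 -2.66295533e+00] 0.083723382827807 8.7
```

View pics/g_wrist.png

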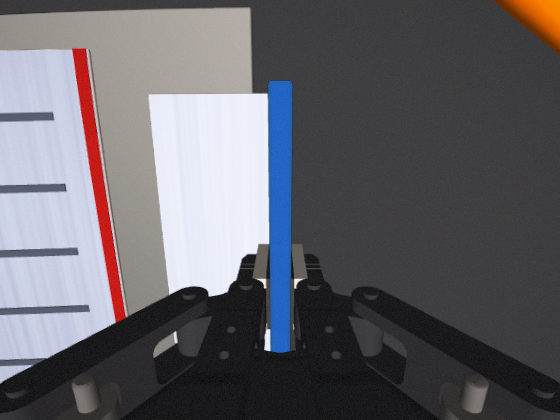

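View pics/z7.png

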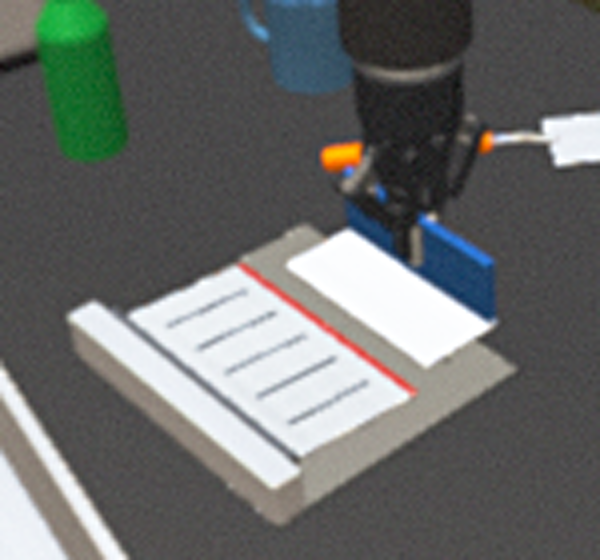

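```bash
python3 - <<'E'
from h import *
import pickle
(o,cs)=pickle.load(open("g.pkl","rb"));c=cs["wrist"]
a=atz(c,(89.8,49),.019);a2=atz(c,(125.5,322),.019)
f=atz(c,(149.5,95),.0158);f2=atz(c,(168.5,290),.0158)
d=a2-a;print("lip yaw",np.degrees(np.arctan2(-d[0],d[1])),np.linalg.norm(d)); d2=f2-f;print("foot yaw",np.degrees(np.arctan2(-d2[0],d2[1])))
w=np.radians(10.1);X=np.array([np.cos(w),np.sin(w)]);Y=np.array([-X[1],X[0]])
print("tip rel lip x",(f-a)[:2]@X,"y",(f-a)[:2]@Y, "want y .020")
print((f2-a)[:2]@X)
# scene: foot corners z7 (288,264) y-,(428,367) y+ ; lip (238,264) y-, (414,393) y+
s=cs["scene"];S=lambda u,v:(u/4+160-.37,v/4+130-.37)
p=[atz(s,S(288,264),.0158),atz(s,S(428,367),.0158),atz(s,S(238,264),.019),atz(s,S(415,393),.019)]
m=(p[0]+p[1])/2-(p[2]+p[3])/2;print("scene tip rel lip mid",m[:2]@X,m[:2]@Y,np.linalg.norm(p[1]-p[0]),np.linalg.norm(p[3]-p[2]))
for i in (0,2):
  d=p[i+1]-p[i];print(np.degrees(np.arctan2(-d[0],d[1])))
E
```

```text
lip yaw 9.345674564617381 0.145466625160214
foot yaw 9.843293615114488
tip rel lip x -0.02481167915155079 y 0.0204355625233091 want y .020
-0.024338945415229057
scene tip rel lip mid -0.027990715647756556 0.0033541088208170157 0.1617898290014067 0.20160239846338168
9.540419208954344
10.467598408924218
```

Emit:
move_arm --plan '[[0, [0, 0, 1.2], [0, 0, 0]], [0, [0, 0, 1.2], [0, 0, 0]], [0, [0, 0, 0.9], [0, 0, 0]], [0, [0, 0, 0], [0, 0, 0]], [0, [0, 0, 0], [0, 0, 0]]]'

```text
time_s: 9.22
tcp_pos: [0.4878, -0.1385, 0.0286]
tool_rot: [[0.177, -0.984, -0.0], [-0.984, -0.177, -0.0], [0.0, 0.0, -1.0]]
wrist_force: [0.4, -0.5, -2.3]
width: 0.087
```

Emit:
move_arm --plan '[[0, [0, -2, 0], [0, 0, 0]], [0, [0, -3, 0], [0, 0, 0]], [0, [0, -4, 0], [0, 0, 0]], [0, [0, -3, 0], [0, 0, 0]], [0, [0, -2, 0], [0, 0, 0]]]'

```text
time_s: 9.63
tcp_pos: [0.5022, -0.1359, 0.0287]
tool_rot: [[0.177, -0.984, -0.0], [-0.984, -0.177, -0.0], [0.0, 0.0, -1.0]]
wrist_force: [-0.1, 1.1, -2.3]
width: 0.085
```

Emit:
move_arm --plan '[[0, [0, -2, 0], [0, 0, 0]], [0, [0, -2, 0], [0, 0, 0]], [0, [0, -1, 0], [0, 0, 0]], [0, [0, 0, 0], [0, 0, 0]], [0, [0, 0, 0], [0, 0, 0]]]'

```text
time_s: 10.05
tcp_pos: [0.5066, -0.1351, 0.0287]
tool_rot: [[0.177, -0.984, -0.0], [-0.984, -0.177, -0.0], [0.0, 0.0, -1.0]]
wrist_force: [0.3, 0.3, -1.9]
width: 0.085
```

```bash
cat > look.py <<'E'
import sys
from rig import *
from h import *
import pickle
k=sys.argv[1]
o=get_obs();print(o["tcp_pos"],o["tool_rot"],o["wrist_force"],o["width"],o["time_s"])
cs={}
for n in ["wrist","scene"]:
    c=cs[n]=capture(n)
    t=c["color"][:,:,::-1];cv2.imwrite(f"pics/{k}_{n}.png",t)
    if n=="scene": cv2.imwrite(f"pics/{k}_z.png",cv2.resize(t[150:270,160:310],None,fx=5,fy=5,interpolation=2))
pickle.dump((o,cs),open(k+".pkl","wb"))
E
python3 look.py h1
```

```text
[ 0.50656638 -0.13514507  0.02866537] [[ 1.76732427e-01 -9.84258920e-01 -1.65187886e-04]
 [-9.84258934e-01 -1.76732419e-01 -6.04386899e-05]
 [ 3.02932650e-05  1.73269129e-04 -9.99999985e-01]] [ 0.26762445  0.27039237 -1.94568049] 0.08512464038879738 10.05
```

View pics/h1_z.png

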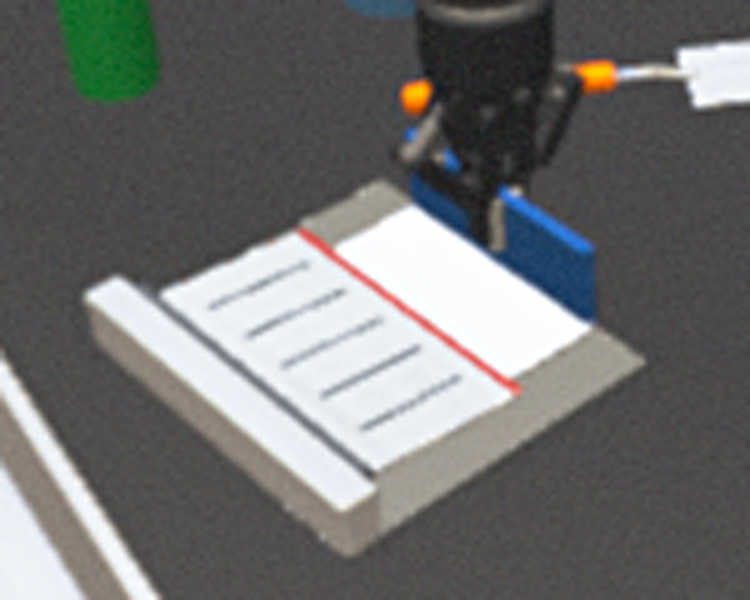

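View pics/h1_wrist.png

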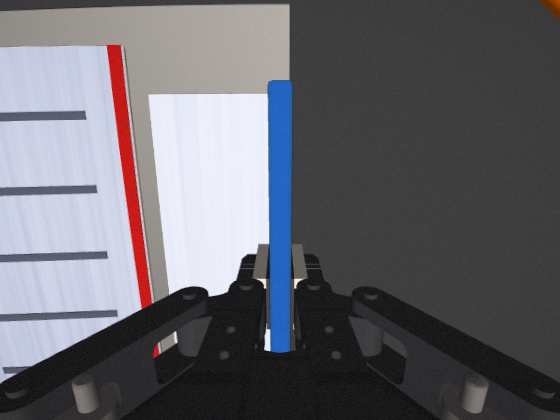

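Emit:
move_arm --plan '[[0, [0, 0, -0.7], [0, 0, 0]], [0, [0, -2, 0], [0, 0, 0]], [0, [0, -2, 0], [0, 0, 0]], [0, [0, -3, 0], [0, 0, 0]], [0, [0, -3, 0], [0, 0, 0]]]'

```text
time_s: 10.57
tcp_pos: [0.5168, -0.1333, 0.0295]
tool_rot: [[0.177, -0.984, 0.0], [-0.984, -0.177, -0.0], [0.0, -0.0, -1.0]]
wrist_force: [0.1, 0.0, -2.0]
width: 0.089
```

Emit:
move_arm --plan '[[0, [0, -2, 0], [0, 0, 0]], [0, [0, -1, 0], [0, 0, 0]], [0, [0, 0, 0], [0, 0, 0]], [0, [0, 0, 0], [0, 0, 0]], [0, [0, 0, 0], [0, 0, 0]]]'

```text
time_s: 10.98
tcp_pos: [0.5193, -0.1328, 0.0294]
tool_rot: [[0.177, -0.984, -0.0], [-0.984, -0.177, -0.0], [0.0, 0.0, -1.0]]
wrist_force: [-0.1, 0.3, -2.7]
width: 0.089
```

```bash
python3 look.py h2
```

```text
[ 0.51934217 -0.13284303  0.0293755 ] [[ 1.76770925e-01 -9.84252011e-01 -1.37884753e-04]
 [-9.84252019e-01 -1.76770915e-01 -8.46846744e-05]
 [ 5.89770471e-05  1.50683135e-04 -9.99999987e-01]] [-0.07396746  0.25545355 -2.65450228] 0.08876214555595031 10.9833
```

View pics/h2_z.png

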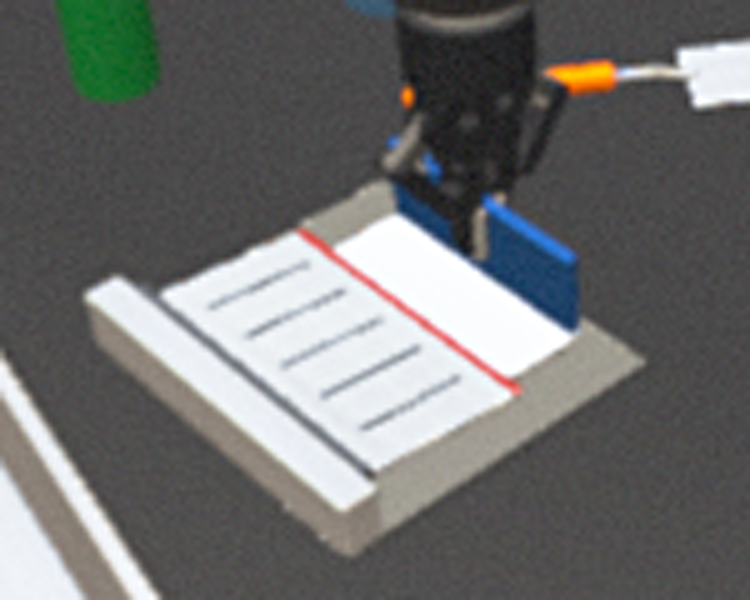

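View pics/h2_wrist.png

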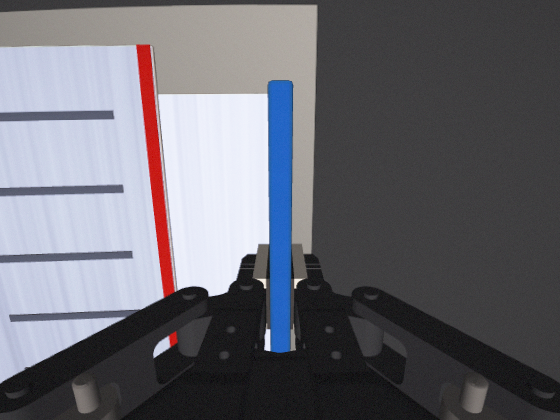

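Emit:
move_arm --plan '[[0, [0, -2, 0], [0, 0, 0]], [0, [0, -3, 0], [0, 0, 0]], [0, [0, -4, 0], [0, 0, 0]], [0, [0, -4, 0], [0, 0, 0]], [0, [0, -3, 0], [0, 0, 0]]]'

```text
time_s: 11.5
tcp_pos: [0.5357, -0.1299, 0.0294]
tool_rot: [[0.177, -0.984, 0.0], [-0.984, -0.177, -0.0], [0.0, -0.0, -1.0]]
wrist_force: [0.7, 0.1, -2.9]
width: 0.089
```

Emit:
move_arm --plan '[[0, [0, -2, 0], [0, 0, 0]], [0, [0, -1, 0], [0, 0, 0]], [0, [0, 0, 0], [0, 0, 0]], [0, [0, 0, 0], [0, 0, 0]], [0, [0, 0, 0], [0, 0, 0]]]'

```text
time_s: 11.92
tcp_pos: [0.538, -0.1295, 0.0294]
tool_rot: [[0.177, -0.984, -0.0], [-0.984, -0.177, -0.0], [0.0, 0.0, -1.0]]
wrist_force: [-0.1, 0.3, -2.4]
width: 0.083
```

```bash
python3 look.py h3
```

```text
[ 0.53800092 -0.12950585  0.02938448] [[ 1.76736101e-01 -9.84258264e-01 -1.40250320e-04]
 [-9.84258272e-01 -1.76736090e-01 -8.89338517e-05]
 [ 6.27465854e-05  1.53760359e-04 -9.99999986e-01]] [-0.06073477  0.32812915 -2.3535716 ] 0.08287384842070597 11.9167
```

View pics/h3_z.png

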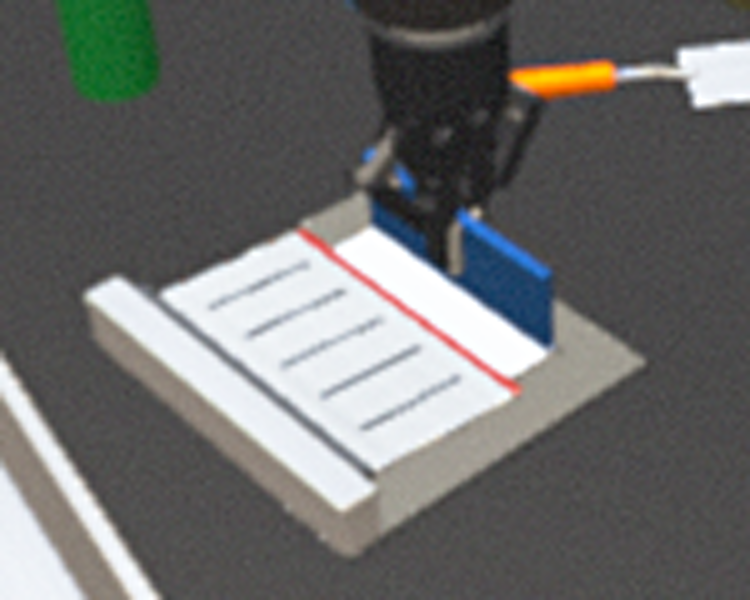

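View pics/h3_wrist.png

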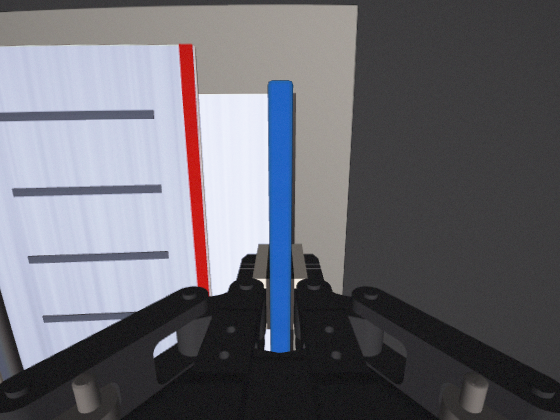

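```bash
python3 - <<'E'
from fit import *
import pickle
(o,cs)=pickle.load(open("h3.pkl","rb"));c=cs["wrist"];s=cs["scene"]
w=np.radians(10.1);X=np.array([np.cos(w),np.sin(w)]);Y=np.array([-X[1],X[0]])
u=.0294-.0213
a=atz(c,(195,45),.019);a2=atz(c,(210,292),.019);f=atz(c,(200,95),u+.004);b=atz(c,(268.5,90),u+.06)
d=a2-a;print("lip yaw",np.degrees(np.arctan2(-d[0],d[1])))
print("foot end y vs lip end (want .020):",(f-a)[:2]@Y)
print("upstand front face x vs lip (want -.035):",(b-a)[:2]@X)
S=lambda u,v:(u/5+160-.4,v/5+150-.4)
l1=atz(s,S(300,232),.019);l2=atz(s,S(520,390),.019);m=(l1+l2)/2
k=atz(s,S(551,346),u+.004); t=atz(s,S(551,268),u+.06);t2=atz(s,S(368,150),u+.06)
d=l2-l1;print("sc lip yaw",np.degrees(np.arctan2(-d[0],d[1])),np.linalg.norm(d))
for q in (k,t,t2):print("scene rel lip mid",((q-m)[:2]@X).round(4),((q-m)[:2]@Y).round(4))
p,r=fit([(s,[((0,.1,.019),S(520,390)),((0,-.1,.019),S(300,232)),((-.075,.12,.006),S(645,361)),((.14,.12,.006),S(350,557))])],[.576,-.124,0,.18],0);print(p[:2],np.degrees(p[3]),r.round(1).tolist())
ct=capture=None
from rig import capture,place_of
ct=capture("top");cv2.imwrite("pics/h3_top.png",cv2.resize(ct["color"][130:260,240:380,::-1],None,fx=5,fy=5,interpolation=2))
print(place_of(s,"guard_grip")[:1] if 0 else "")
pickle.dump(ct,open("h3t.pkl","wb"))
E
```

```text
lip yaw 10.021889094062523
foot end y vs lip end (want .020): 0.020815509994284803
upstand front face x vs lip (want -.035): -0.03415830435554262
sc lip yaw 10.833986666613832 0.19872803028425046
scene rel lip mid -0.0431 0.0781
scene rel lip mid -0.0458 0.0781
scene rel lip mid -0.0418 -0.0804
[ 0.57797205 -0.12410942] 10.999428413677029 [[0.4, 0.0], [-0.0, -0.1], [-0.2, -0.1], [-0.2, 0.1]]
```

View pics/h3_top.png

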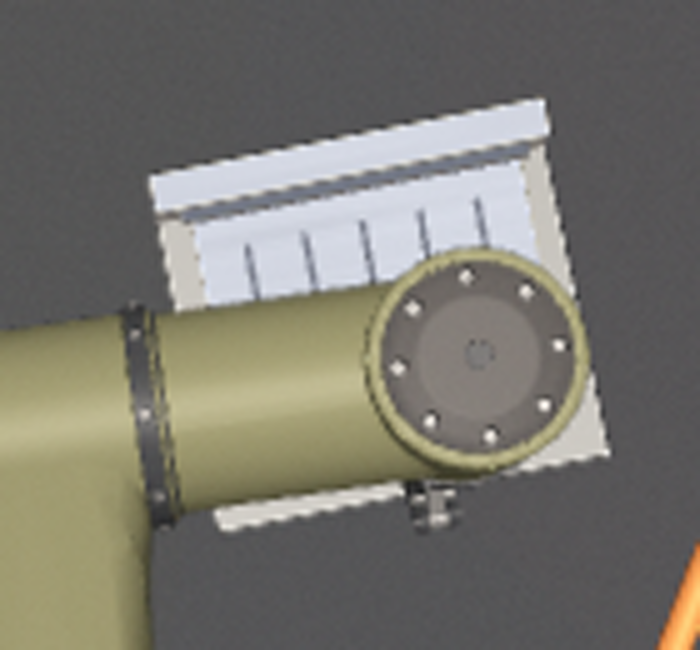

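Emit:
move_arm --plan '[[0, [0, 0, 0.5], [0, 0, 0]], [0, [0, 0, 0.5], [0, 0, 0]], [0, [0, 0, 0.4], [0, 0, 0]], [0, [0, 0, 0], [0, 0, 0]], [0, [0, 0, 0], [0, 0, 0]]]'

```text
time_s: 12.48
tcp_pos: [0.5381, -0.1295, 0.028]
tool_rot: [[0.177, -0.984, -0.0], [-0.984, -0.177, -0.0], [0.0, 0.0, -1.0]]
wrist_force: [0.2, 0.8, -2.9]
width: 0.084
```

Emit:
move_arm --plan '[[0, [0, 0, 0.3], [0, 0, 0]], [0, [0, 0, 0.3], [0, 0, 0]], [0, [0, 0, 0], [0, 0, 0]], [0, [0, 0, 0], [0, 0, 0]], [0, [0, 0, 0], [0, 0, 0]]]'

```text
time_s: 12.9
tcp_pos: [0.5381, -0.1295, 0.0274]
tool_rot: [[0.177, -0.984, -0.0], [-0.984, -0.177, -0.0], [0.0, 0.0, -1.0]]
wrist_force: [-0.8, -0.1, -2.1]
width: 0.085
```

Emit:
move_arm --plan '[[0, [0, 0, 0.3], [0, 0, 0]], [0, [0, 0, 0.2], [0, 0, 0]], [0, [0, 0, 0], [0, 0, 0]], [0, [0, 0, 0], [0, 0, 0]], [0, [0, 0, 0], [0, 0, 0]]]'

```text
time_s: 13.32
tcp_pos: [0.5382, -0.1296, 0.0274]
tool_rot: [[0.177, -0.984, 0.0], [-0.984, -0.177, -0.0], [0.0, -0.0, -1.0]]
wrist_force: [-2.9, 0.4, 2.5]
width: 0.091
```

Emit:
move_arm --plan '[[0, [0, 0, 0.3], [0, 0, 0]], [0, [0, 0, 0.2], [0, 0, 0]], [0, [0, 0, 0], [0, 0, 0]], [0, [0, 0, 0], [0, 0, 0]], [0, [0, 0, 0], [0, 0, 0]]]'

```text
time_s: 13.73
tcp_pos: [0.5383, -0.1296, 0.0273]
tool_rot: [[0.177, -0.984, 0.001], [-0.984, -0.177, -0.0], [0.001, -0.0, -1.0]]
wrist_force: [-4.1, 1.8, 5.9]
width: 0.087
```

```bash
python3 look.py i1; python3 -c "
from rig import *
o=get_obs();print(o['wrist_force'],o['ft_torque'])"
```

```text
[ 0.53830213 -0.12959335  0.02734242] [[ 1.76958007e-01 -9.84218246e-01  5.55077451e-04]
 [-9.84218253e-01 -1.76958262e-01 -4.51162704e-04]
 [ 5.42268106e-04 -4.66480506e-04 -9.99999744e-01]] [-4.14977004  1.78582752  5.85720559] 0.08721296643449174 13.7333
[-4.25201556  1.6624541   4.84229718] [ 0.47320995  1.38447778 -0.02798184]
```

View pics/i1_z.png

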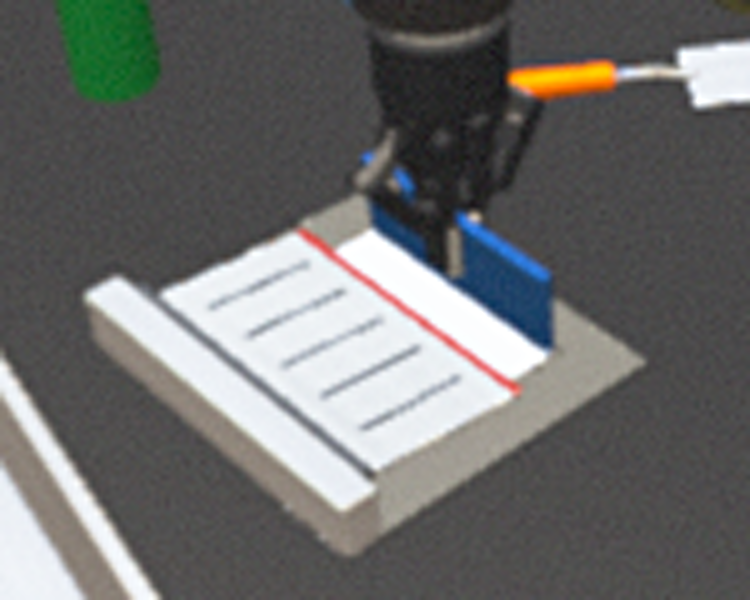

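View pics/i1_wrist.png

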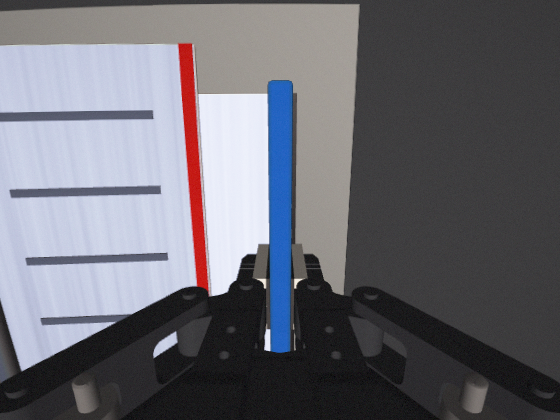

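Emit:
move_arm --plan '[[0, [0, 0.2, 0.2], [-0.001, 0, 0]], [0, [0, 0.1, 0.2], [0, 0, 0]], [0, [0, 0, 0], [0, 0, 0]], [0, [0, 0, 0], [0, 0, 0]], [0, [0, 0, 0], [0, 0, 0]]]'

```text
time_s: 14.25
tcp_pos: [0.5383, -0.1296, 0.0273]
tool_rot: [[0.177, -0.984, 0.0], [-0.984, -0.177, -0.001], [0.001, -0.0, -1.0]]
wrist_force: [-3.3, 2.2, 6.4]
width: 0.085
```

```bash
python3 -c "
from rig import *
for i in range(3):
  o=get_obs();print(o['tcp_pos'],o['wrist_force'],o['ft_torque'],o['tool_rot'][:,2],o['tool_rot'][2]);capture('wrist')"
```

```text
[ 0.53829849 -0.12960032  0.02732155] [-3.29128583  2.23774424  6.37676901] [0.64057758 1.38986168 0.01472536] [ 2.71102078e-04 -6.56324088e-04 -9.99999748e-01] [ 6.93952275e-04 -1.50624982e-04 -9.99999748e-01]
[ 0.53832854 -0.12958429  0.02737348] [-3.43547372  1.30735512  7.14217823] [0.66235456 1.29040917 0.00141805] [ 3.80225509e-04 -6.57308995e-04 -9.99999712e-01] [ 7.14257231e-04 -2.57804501e-04 -9.99999712e-01]
[ 0.53830785 -0.1296005   0.02734276] [-3.63611379  1.56709272  6.97904299] [0.7066932  1.31263276 0.00363708] [ 3.28109861e-04 -6.75117125e-04 -9.99999718e-01] [ 7.22553380e-04 -2.03361317e-04 -9.99999718e-01]
```

Emit:
move_arm --plan '[[0, [-0.2, 0.3, 0.2], [-0.0005, 0, 0]], [0, [0, 0, 0.1], [0, 0, 0]], [0, [0, 0, 0], [0, 0, 0]], [0, [0, 0, 0], [0, 0, 0]], [0, [0, 0, 0], [0, 0, 0]]]'

```text
time_s: 14.82
tcp_pos: [0.5383, -0.1296, 0.0274]
tool_rot: [[0.177, -0.984, 0.001], [-0.984, -0.177, -0.001], [0.001, -0.001, -1.0]]
wrist_force: [-2.8, 1.6, 7.1]
width: 0.087
```

Emit:
move_arm --plan '[[0, [0, 0, 0], [0, 0, 0]], [0, [0, 0, 0], [0, 0, 0]], [0, [0, 0, 0], [0, 0, 0]], [0, [0, 0, 0], [0, 0, 0]], [0, [0, 0, 0], [0, 0, 0]]]'

```text
time_s: 15.23
tcp_pos: [0.5383, -0.1296, 0.0274]
tool_rot: [[0.177, -0.984, 0.001], [-0.984, -0.177, -0.001], [0.001, -0.0, -1.0]]
wrist_force: [-3.9, 1.1, 7.9]
width: 0.087
```

```bash
python3 -c "
from rig import *
for i in range(3):
  o=get_obs();print(o['tcp_pos'],o['wrist_force'],o['ft_torque'],o['tool_rot'][2]);capture('wrist')"; python3 look.py j1
```

```text
[ 0.53831105 -0.12961861  0.02736122] [-3.85828792  1.09356699  7.90238124] [ 0.41919498  1.16653722 -0.02931849] [ 1.12382331e-03 -4.95060743e-04 -9.99999246e-01]
[ 0.53833302 -0.12960899  0.0273725 ] [-3.61369147  1.81572317  7.59309365] [0.48433776 1.11917723 0.03751979] [ 1.12824274e-03 -5.52875580e-04 -9.99999211e-01]
[ 0.53832498 -0.1295921   0.02736884] [-3.33863613  1.65877033  6.79798514] [ 0.51731982  1.15253155 -0.03703417] [ 1.11441478e-03 -5.48689818e-04 -9.99999229e-01]
[ 0.53835301 -0.12957649  0.02736034] [[ 1.77138341e-01 -9.84185685e-01  7.38074941e-04]
 [-9.84185314e-01 -1.77139036e-01 -1.01489072e-03]
 [ 1.12958280e-03 -5.46626458e-04 -9.99999213e-01]] [-3.10191016  0.65586566  8.37277688] 0.08479458268328648 15.3833
```

View pics/j1_z.png

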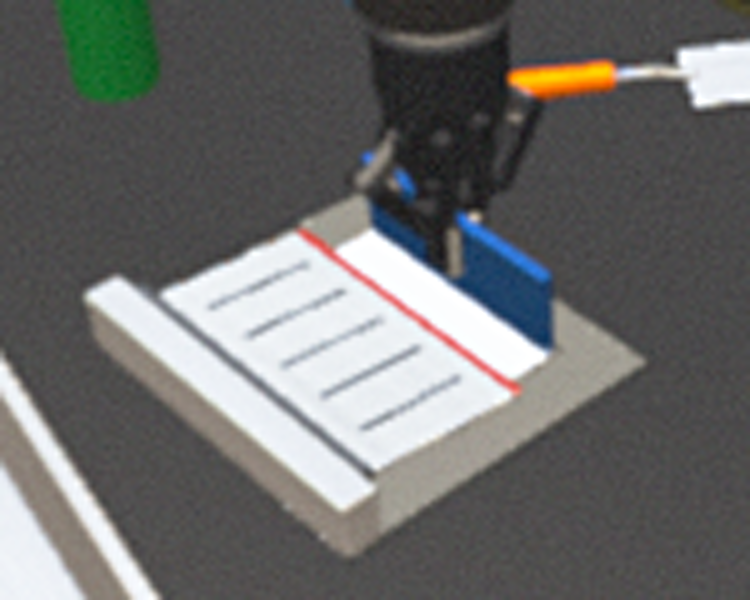

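Emit:
move_arm --plan '[[0, [0, 0.1, 0.2], [0, 0, 0]], [0, [0, 0, 0], [0, 0, 0]], [0, [0, 0, 0], [0, 0, 0]], [0, [0, 0, 0], [0, 0, 0]], [0, [0, 0, 0], [0, 0, 0]]]'

```text
time_s: 15.9
tcp_pos: [0.5383, -0.1296, 0.0274]
tool_rot: [[0.177, -0.984, 0.001], [-0.984, -0.177, -0.001], [0.001, -0.001, -1.0]]
wrist_force: [-2.9, 1.6, 7.8]
width: 0.087
```

Emit:
move_arm --plan '[[0, [0, 0, 0], [0, 0, 0]], [0, [0, 0, 0], [0, 0, 0]], [0, [0, 0, 0], [0, 0, 0]], [0, [0, 0, 0], [0, 0, 0]], [0, [0, 0, 0], [0, 0, 0]]]'

```text
time_s: 16.32
tcp_pos: [0.5383, -0.1296, 0.0274]
tool_rot: [[0.177, -0.984, 0.001], [-0.984, -0.177, -0.001], [0.001, -0.001, -1.0]]
wrist_force: [-4.1, 1.5, 7.5]
width: 0.082
```

```bash
python3 -c "
from rig import *
for i in range(5):
  o=get_obs();print(o['tcp_pos'],o['wrist_force'],o['ft_torque'],o['tool_rot'][2]);capture('wrist')"; python3 look.py k1
```

```text
[ 0.53832825 -0.12958653  0.02735425] [-4.07264299  1.49237708  7.49406507] [0.64042772 1.2277007  0.00557726] [ 1.19647717e-03 -7.50979118e-04 -9.99999002e-01]
[ 0.53833003 -0.12958233  0.02735456] [-2.66808919  1.64499335  7.66898789] [ 0.59959838  1.17625278 -0.00558827] [ 1.17931498e-03 -7.55027485e-04 -9.99999020e-01]
[ 0.53833723 -0.12959961  0.02737681] [-4.11168132  1.64834565  7.64123591] [0.56632888 1.18918742 0.0037354 ] [ 1.19559458e-03 -8.09235550e-04 -9.99998958e-01]
[ 0.53833762 -0.1295991   0.027365  ] [-4.26253549  1.4415639   7.87706418] [ 0.62674507  1.14642378 -0.01567289] [ 1.18530065e-03 -7.76996982e-04 -9.99998996e-01]
[ 0.53833088 -0.12961003  0.02735869] [-3.40947662  1.99910079  8.53289451] [0.59741427 1.2394596  0.04220383] [ 1.22481003e-03 -7.24068387e-04 -9.99998988e-01]
[ 0.53833159 -0.12959152  0.02734338] [[ 1.77211767e-01 -9.84172303e-01  9.31497897e-04]
 [-9.84172011e-01 -1.77212711e-01 -1.05237872e-03]
 [ 1.20079526e-03 -7.30260265e-04 -9.99999012e-01]] [-3.91184792  2.03252191  8.48750247] 0.08260324663077853 16.5667
```

```bash
python3 -c "
from rig import *
print(hand_in());o=get_obs();print(o['tcp_pos'],o['wrist_force'],o['time_s'])"
```

```text
the job is handed in; nothing more can be done
None
the job is handed in; nothing more can be done
```

View pics/k1_wrist.png

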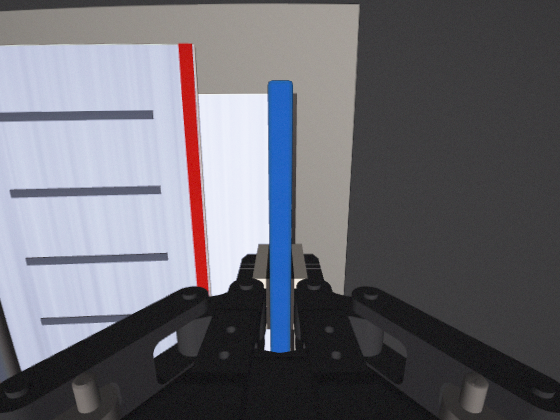

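I picked up the guard by its upstand, squared it to the drainer, and slid its foot in under the lip. I then pressed it down and handed in at about 16.6 s, still gripping and pressing.

| Check | Result |
|---|---|
| Insertion under the lip | 25.8 mm by the wrist camera, about 24.4 mm by the scene camera |
| Centring along the lip | wrist camera +0.8 mm, scene camera about −1 mm |
| Squareness | within about 0.8°; the cameras put the lip at 10.0–11.0° and the guard is at about 10.2° |
| Apron | lip at the same pixels in the scene pictures before and after insertion, so no lift seen |
| Press force | wrist reads about +8 N, so roughly 10.5 N on the plate once the guard's weight is added |
| Tilt of the tool | under 0.1° while pressing |

- **Side force:** about 4 N remained along the insertion direction while pressing. Small corrections did not clear it, but the guard did not move.
- **Flatness:** I inferred this from the tool's height and tilt staying constant under load. No camera could see under the foot.
- **Camera disagreement:** the wrist camera and the fixed cameras differed by about 3.5 mm in absolute y. I placed the guard using relative measurements within one camera, so this largely cancels.

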